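# Set up the sauce warmer

### The arm

A 6-joint arm with a two-finger parallel gripper is mounted at the origin on the work surface. World frame = base frame: x ahead of the robot, y to its left, z up, the work surface at z = 0. Lengths are in m, angles in degrees, forces in N, time in s.
With the tool pointing down it reaches from about 0.325 to 0.85 m from the base axis. Payload 15.5 kg.
Tool frame: the origin (TCP) lies at the very end of the fingers, on their centre line; the grasp point (between the pads) lies arm.grip_depth behind it (arm.grip_depth is the distance from the TCP to the grasp point, in m); z points along the fingers, y is the line along which they close (so a half turn about z gives the same grasp; the last joint's range is limited). The gripper opens to 91 mm and grips with 3 to 60 N. Pads are 32 mm wide; open, the fingers measure 118 mm over their backs; the gripper's body (76 mm by 178 mm) begins 60 mm behind the grasp point.
Start: joints at [59.559, 28.281, 77.091, -0, 74.628, -5.472], TCP at [0.264, 0.567, 0.214] pointing down, gripper open.
Joint ranges: [-166.48, 166.48], [-47.26, 123.95], [12.59, 153.08], [-70.14, 250.14], [6.76, 159.57], [-176.63, 176.63]. Speed limits (degrees/s): [108.29, 108.29, 147.25, 172.46, 172.46, 172.46].

### API

Orientations are given as a 3x3 rotation matrix whose columns are the frame's x, y, z axes.
In Python, from rig import arm gives the robot as it stands. Calls block until the motion is done:
- arm.move_to(position, orientation): joint-space move of the TCP to a pose.
- arm.move_l(position, orientation=None, feed=0.15): straight line of the TCP; orientation=None keeps the orientation; feed is the mean speed in m/s.
- arm.move_joints(angles): joint-space move.
- arm.grip(opening): finger opening in m; the grip force is fixed at half the most; returns when the fingers have stopped.
- arm.sleep(seconds).
- arm.solve_ik(position, orientation): joint angles nearest the present ones, or None.
- arm.snapshot(name): name is "side" or "top"; returns the picture (480x640x3 uint8, red, green, blue); there is no depth.
- arm.get_calibration(name): a dict with "intrinsics" (3x3 intrinsics, pixels), "k1" (the pictures are not rectified: a ray, as slopes to the right and down, at radius r is drawn at 1 + k1 r^2 times it, then the intrinsics apply), "cam_to_world" (4x4, takes a point from camera to world coordinates). Camera axes: x right, y down, z forward; pixel columns grow to the right and rows downward; lengths in m; the calibration is good to about 2 mm. A picture is of the moment at which its call begins. get_calibration takes no time and is no camera call.
A pose or a line that the arm cannot do raises arm.Unreachable and nothing moves.
- arm.sign_off(): hands the job in; it is judged then, once.
Readings, each from a call of its own:
- arm.current_t(): time.
- arm.current_joint_positions(): joint angles.
- arm.current_dq(): joint speeds.
- arm.current_tau(): joint torques, N m.
- arm.current_ee_pos(): TCP position.
- arm.current_tool_rot(): TCP orientation.
- arm.current_force(): force on the tool from outside, world axes, zero at the start.
- arm.current_torque(): the same for the moment, N m.
- arm.current_width(): finger opening in m.
- arm.current_grasp_force(): force on a finger pad.
Only numpy, scipy, OpenCV 4.12 (cv2) and the standard library are available. Lean on these libraries where they do the work, as an engineer would, in place of code of your own. Each camera call takes 0.05 s, during which the arm holds its last target. There are 200 camera calls.

### The job

Set up the sauce warmer for service. Each pot in it gets a ladle from the rail, standing on the pot's floor with its handle at the pouring lip, and a lid turned so that its slot faces the lip with the handle coming up through it, lying flat and fully seated on the rim; spare ladles stay hanging on the rail. Turn the thermostat knob until its pointer faces the long thick tick, and leave the other things on the counter alone.

Things in the scene. Friction and masses are not known exactly. Their poses are not given: they have to be found in the camera images.
- warmer: low stainless sauce warmer, 170 x 480 mm, flat deck 125 mm above the counter, with three round wells in a row and a thermostat at its left end; origin on the counter at z = 0, its x axis points away from the robot's side, its y axis along the row towards the thermostat. Fixed. A well may be empty.
- thermostat (a joint): angle of the thermostat knob, rad: 0 at the off tick, grows clockwise seen from above, stop at 2.1; stays where it is left (friction 0.03 N m). Short ticks at 0, 0.6 and 1.8, the one long, thick tick at 1.2
- thermostat_grip (a point): on the knob's upright axis at grip height, 37 mm above the deck. Black grip bar 42 mm long, 14 wide, top 44 mm above the deck, over a skirt 44 mm across (top 14 mm above the deck). The bar lies along the point's x axis, which turns with the knob; the white pointer line is on its -x half
- set_mark (a point): the long thick tick on the deck beside the knob, 44 mm from the knob's axis
- pot0: 0.9 kg steel sauce pot, loose in its well (3 mm play), or None (empty well). Inside 100, outside 108 mm across, 104 high; origin: centre of underside, 46 mm above the counter; inner floor at z = 4 mm, rim at 104. Pouring lip at its -x side: 28 mm wide, pressed 15 mm outwards in the top 30 mm of the wall. A ladle fits upright with its origin at about (-24, 0, 4) mm, x axes parallel
- pot1: 0.9 kg steel sauce pot, loose in its well (3 mm play), or None (empty well). Inside 100, outside 108 mm across, 104 high; origin: centre of underside, 46 mm above the counter; inner floor at z = 4 mm, rim at 104. Pouring lip at its -x side: 28 mm wide, pressed 15 mm outwards in the top 30 mm of the wall. A ladle fits upright with its origin at about (-24, 0, 4) mm, x axes parallel
- pot2: 0.9 kg steel sauce pot, loose in its well (3 mm play), or None (empty well). Inside 100, outside 108 mm across, 104 high; origin: centre of underside, 46 mm above the counter; inner floor at z = 4 mm, rim at 104. Pouring lip at its -x side: 28 mm wide, pressed 15 mm outwards in the top 30 mm of the wall. A ladle fits upright with its origin at about (-24, 0, 4) mm, x axes parallel
- lid0: loose steel lid, about 180 g: plate 110 mm across at z = 6 to 10 mm over a plug 93 mm across (z = 0 to 6) that enters the pot's mouth; black knob 26 mm across at z = 17 to 41, to grip. Origin: centre of the plug's underside, z up. Slot 26 mm wide at its -x side, from 30 mm off the centre out through the edge. Seated, its origin is 98 mm above the pot's. Starts flat on the counter
- slot0 (a point): middle of the slot of lid0, 45 mm from the lid's axis along its -x
- lid1: loose steel lid, about 180 g: plate 110 mm across at z = 6 to 10 mm over a plug 93 mm across (z = 0 to 6) that enters the pot's mouth; black knob 26 mm across at z = 17 to 41, to grip. Origin: centre of the plug's underside, z up. Slot 26 mm wide at its -x side, from 30 mm off the centre out through the edge. Seated, its origin is 98 mm above the pot's. Starts flat on the counter
- slot1 (a point): middle of the slot of lid1, 45 mm from the lid's axis along its -x
- lid2: loose steel lid, about 180 g: plate 110 mm across at z = 6 to 10 mm over a plug 93 mm across (z = 0 to 6) that enters the pot's mouth; black knob 26 mm across at z = 17 to 41, to grip. Origin: centre of the plug's underside, z up. Slot 26 mm wide at its -x side, from 30 mm off the centre out through the edge. Seated, its origin is 98 mm above the pot's. Starts flat on the counter
- slot2 (a point): middle of the slot of lid2, 45 mm from the lid's axis along its -x
- ladle0: steel ladle, 80 g. Origin: centre of the flat underside of its cup (36 mm across, 32 high), z up. Strap handle 12 mm wide at x = -18 to -22 mm; its top, 166 mm up, bends away from the cup into a hook with a back leg at x = -36 to -40, z = 126 to 148. Legs 22 mm over their outsides: pinch along x at (-29, 0, 137) from above, rail between the fingers. Hangs leaning about 0.17 rad
- ladle1: steel ladle, 80 g. Origin: centre of the flat underside of its cup (36 mm across, 32 high), z up. Strap handle 12 mm wide at x = -18 to -22 mm; its top, 166 mm up, bends away from the cup into a hook with a back leg at x = -36 to -40, z = 126 to 148. Legs 22 mm over their outsides: pinch along x at (-29, 0, 137) from above, rail between the fingers. Hangs leaning about 0.17 rad
- ladle2: steel ladle, 80 g. Origin: centre of the flat underside of its cup (36 mm across, 32 high), z up. Strap handle 12 mm wide at x = -18 to -22 mm; its top, 166 mm up, bends away from the cup into a hook with a back leg at x = -36 to -40, z = 126 to 148. Legs 22 mm over their outsides: pinch along x at (-29, 0, 137) from above, rail between the fingers. Hangs leaning about 0.17 rad
- rail: utensil rail of 10 mm steel bar, its centre line 230 mm above the counter, 300 mm long along its own y axis between two posts; origin on the counter under its middle; its x axis points to the side where the cups hang. Fixed
- brush: bystander: pastry brush lying on the counter, 170 mm long; origin at the centre of its underside. Leave it alone
- spice: bystander: spice jar, 48 mm across, 85 mm high; origin at the centre of its underside. Leave it alone
- ramekin: bystander: white ramekin, 84 mm across, 45 mm high; origin at the centre of its underside. Leave it alone
- squeeze: bystander: squeeze bottle, 56 mm across, 170 mm high; origin at the centre of its underside. Leave it alone
- spoon: bystander: steel spoon lying on the counter, 200 mm long; origin at the centre of its underside. Leave it alone
- creamer: bystander: steel mug, 68 mm across, 75 mm high, handle at its +y; origin at the centre of its underside. Leave it alone
There are look-alikes about, which are no part of the job. What is shaped like the ladle0 but green is not meant.

How it is judged (in metres and radians):
At the end, for the whole second after the job is handed in: Each pot: a ladle on its floor (within 10 mm) and a seated lid (7 mm off centre, 4 mm in height, tilt < 0.06 rad), the middle of its slot within 10 mm of the line from pot axis to lip. Other ladles hang on the rail. Thermostat 1.2 +- 0.12 rad (((z of ladle0 in the frame of pot0 below 0.014 m and horizontal distance between ladle0 and pot0 below 0.045 m) or (z of ladle1 in the frame of pot0 below 0.014 m and horizontal distance between ladle1 and pot0 below 0.045 m) or (z of ladle2 in the frame of pot0 below 0.014 m and horizontal distance between ladle2 and pot0 below 0.045 m)) and ((z of ladle0 in the frame of pot1 below 0.014 m and horizontal distance between ladle0 and pot1 below 0.045 m) or (z of ladle1 in the frame of pot1 below 0.014 m and horizontal distance between ladle1 and pot1 below 0.045 m) or (z of ladle2 in the frame of pot1 below 0.014 m and horizontal distance between ladle2 and pot1 below 0.045 m)) and ((z of ladle0 in the frame of pot2 below 0.014 m and horizontal distance between ladle0 and pot2 below 0.045 m) or (z of ladle1 in the frame of pot2 below 0.014 m and horizontal distance between ladle1 and pot2 below 0.045 m) or (z of ladle2 in the frame of pot2 below 0.014 m and horizontal distance between ladle2 and pot2 below 0.045 m)) and ((horizontal distance between lid0 and pot0 below 0.007 m and z of lid0 in the frame of pot0 below 0.102 m and angle between lid0's own z axis and vertical below 0.06 rad and x of slot0 in the frame of pot0 below -0.03 m and y of slot0 in the frame of pot0 between -0.01 and 0.01 m) or (horizontal distance between lid1 and pot0 below 0.007 m and z of lid1 in the frame of pot0 below 0.102 m and angle between lid1's own z axis and vertical below 0.06 rad and x of slot1 in the frame of pot0 below -0.03 m and y of slot1 in the frame of pot0 between -0.01 and 0.01 m) or (horizontal distance between lid2 and pot0 below 0.007 m and z of lid2 in the frame of pot0 below 0.102 m and angle between lid2's own z axis and vertical below 0.06 rad and x of slot2 in the frame of pot0 below -0.03 m and y of slot2 in the frame of pot0 between -0.01 and 0.01 m)) and ((horizontal distance between lid0 and pot1 below 0.007 m and z of lid0 in the frame of pot1 below 0.102 m and angle between lid0's own z axis and vertical below 0.06 rad and x of slot0 in the frame of pot1 below -0.03 m and y of slot0 in the frame of pot1 between -0.01 and 0.01 m) or (horizontal distance between lid1 and pot1 below 0.007 m and z of lid1 in the frame of pot1 below 0.102 m and angle between lid1's own z axis and vertical below 0.06 rad and x of slot1 in the frame of pot1 below -0.03 m and y of slot1 in the frame of pot1 between -0.01 and 0.01 m) or (horizontal distance between lid2 and pot1 below 0.007 m and z of lid2 in the frame of pot1 below 0.102 m and angle between lid2's own z axis and vertical below 0.06 rad and x of slot2 in the frame of pot1 below -0.03 m and y of slot2 in the frame of pot1 between -0.01 and 0.01 m)) and ((horizontal distance between lid0 and pot2 below 0.007 m and z of lid0 in the frame of pot2 below 0.102 m and angle between lid0's own z axis and vertical below 0.06 rad and x of slot0 in the frame of pot2 below -0.03 m and y of slot0 in the frame of pot2 between -0.01 and 0.01 m) or (horizontal distance between lid1 and pot2 below 0.007 m and z of lid1 in the frame of pot2 below 0.102 m and angle between lid1's own z axis and vertical below 0.06 rad and x of slot1 in the frame of pot2 below -0.03 m and y of slot1 in the frame of pot2 between -0.01 and 0.01 m) or (horizontal distance between lid2 and pot2 below 0.007 m and z of lid2 in the frame of pot2 below 0.102 m and angle between lid2's own z axis and vertical below 0.06 rad and x of slot2 in the frame of pot2 below -0.03 m and y of slot2 in the frame of pot2 between -0.01 and 0.01 m)) and (height (world z) of ladle0 above 0.07 m or (z of ladle0 in the frame of pot0 below 0.014 m and horizontal distance between ladle0 and pot0 below 0.045 m) or (z of ladle0 in the frame of pot1 below 0.014 m and horizontal distance between ladle0 and pot1 below 0.045 m) or (z of ladle0 in the frame of pot2 below 0.014 m and horizontal distance between ladle0 and pot2 below 0.045 m)) and (height (world z) of ladle1 above 0.07 m or (z of ladle1 in the frame of pot0 below 0.014 m and horizontal distance between ladle1 and pot0 below 0.045 m) or (z of ladle1 in the frame of pot1 below 0.014 m and horizontal distance between ladle1 and pot1 below 0.045 m) or (z of ladle1 in the frame of pot2 below 0.014 m and horizontal distance between ladle1 and pot2 below 0.045 m)) and (height (world z) of ladle2 above 0.07 m or (z of ladle2 in the frame of pot0 below 0.014 m and horizontal distance between ladle2 and pot0 below 0.045 m) or (z of ladle2 in the frame of pot1 below 0.014 m and horizontal distance between ladle2 and pot1 below 0.045 m) or (z of ladle2 in the frame of pot2 below 0.014 m and horizontal distance between ladle2 and pot2 below 0.045 m)) and value of joint thermostat between 1.08 and 1.32 rad); the robot touches nothing.
It fails at once if a bystander is moved more than 60 mm (distance of any of brush, spice, ramekin, squeeze, spoon, creamer from where it was at the start of the episode above 0.06 m).
Of pot0, pot1, pot2 only 2 to 3 are there at a start; the rules pass over those that are not, and their reading is None.
At some moment in a run one of lid0, lid1, lid2 may be knocked a few centimetres aside while the robot is not near it.
It also fails if it takes over 210 s, if anything falls off the work surface, if the arm or the gripper's body presses on something with over 40 N, if the wrist force passes 120 N, or if a joint passes its speed limit or range.

## Working session

There is one attempt and no reset: what is moved stays moved. The work goes in short steps, each a Python script; the robot and the scene stay as the last script left them, time stands still between calls to the robot, and variables do not carry over. Pictures are saved under pics/ and viewed, at most 14 in all, crops included, and the job is handed in when it is done.

```bash
ls; mkdir -p pics; python3 - <<'E'
from rig import arm
import cv2,numpy as np
np.set_printoptions(precision=4,suppress=True)
for n in("side","top"):
    im=arm.snapshot(n); cv2.imwrite(f"pics/{n}0.png",im[:,:,::-1]); c=arm.get_calibration(n); print(n,c)
print(arm.grip_depth,arm.current_tool_rot(),arm.current_t())
E
```

```text
pics
side {'intrinsics': array([[528.3925,   0.    , 315.192 ],
       [  0.    , 528.3925, 239.1677],
       [  0.    ,   0.    ,   1.    ]]), 'k1': -0.08288016578890343, 'cam_to_world': array([[ 0.7972, -0.4676,  0.382 , -0.0616],
       [-0.6037, -0.6287,  0.4902, -0.6833],
       [ 0.011 , -0.6213, -0.7835,  1.1393],
       [ 0.    ,  0.    ,  0.    ,  1.    ]])}
top {'intrinsics': array([[439.2228,   0.    , 320.086 ],
       [  0.    , 439.2228, 239.6864],
       [  0.    ,   0.    ,   1.    ]]), 'k1': -0.0810687289416677, 'cam_to_world': array([[-0.0064, -0.9837,  0.1797,  0.2465],
       [-0.9999,  0.0091,  0.0142, -0.0296],
       [-0.0156, -0.1796, -0.9836,  1.313 ],
       [ 0.    ,  0.    ,  0.    ,  1.    ]])}
0.0188 [[-0.9065  0.4222 -0.0005]
 [ 0.4222  0.9065 -0.0009]
 [ 0.0001 -0.0011 -1.    ]] 0.1
```

View pics/side0.png

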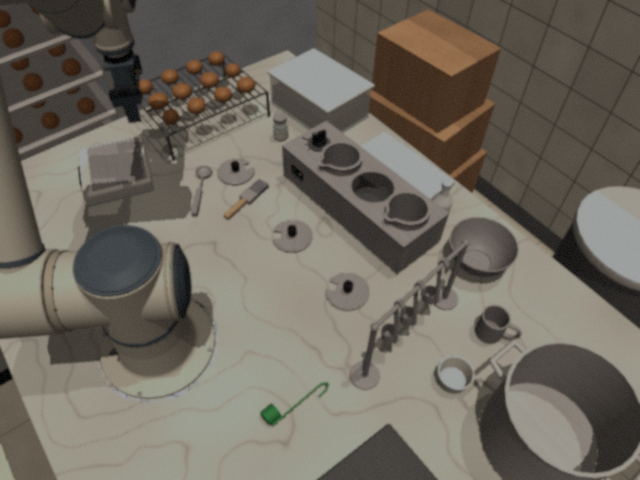

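View pics/top0.png

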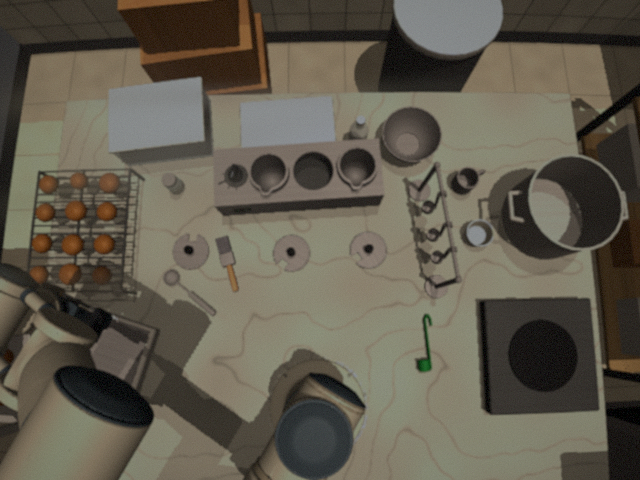

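The middle well looks empty and pots sit in the left and right wells. Three lids lie in front of the warmer and the rail is at the right. Next I'll enlarge the relevant parts.

```bash
python3 - <<'E'
import cv2,numpy as np
t=cv2.imread('pics/top0.png');s=cv2.imread('pics/side0.png')
def crop(im,x,y,w,h,f,n):
    o=cv2.resize(im[y:y+h,x:x+w],None,fx=f,fy=f,interpolation=cv2.INTER_CUBIC)
    o=cv2.convertScaleAbs(o,alpha=1.5,beta=10)
    for i in range(0,w,20): cv2.putText(o,str(x+i),(i*f,8),0,.3,(0,0,255),1); cv2.line(o,(i*f,8),(i*f,14),(0,0,255),1)
    for j in range(0,h,20): cv2.putText(o,str(y+j),(0,j*f+4),0,.3,(0,0,255),1)
    cv2.imwrite(n,o)
crop(t,165,135,230,145,3,'pics/c1.png')
crop(s,280,120,190,140,4,'pics/c2.png')
a=[]
crop(t,395,155,95,150,4,'pics/a.png');crop(s,345,230,100,150,4,'pics/b.png')
cv2.imwrite('pics/c3.png',np.hstack([cv2.imread('pics/a.png'),cv2.imread('pics/b.png')]))
E
```

```text
(no output)
```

View pics/c1.png

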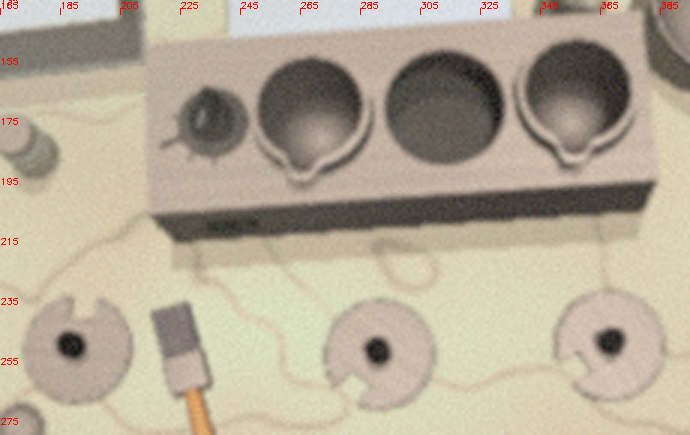

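View pics/c2.png

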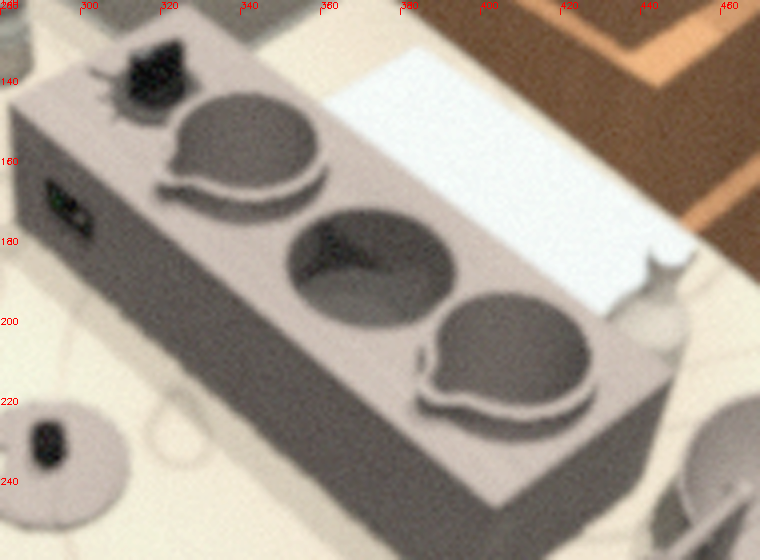

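View pics/c3.png

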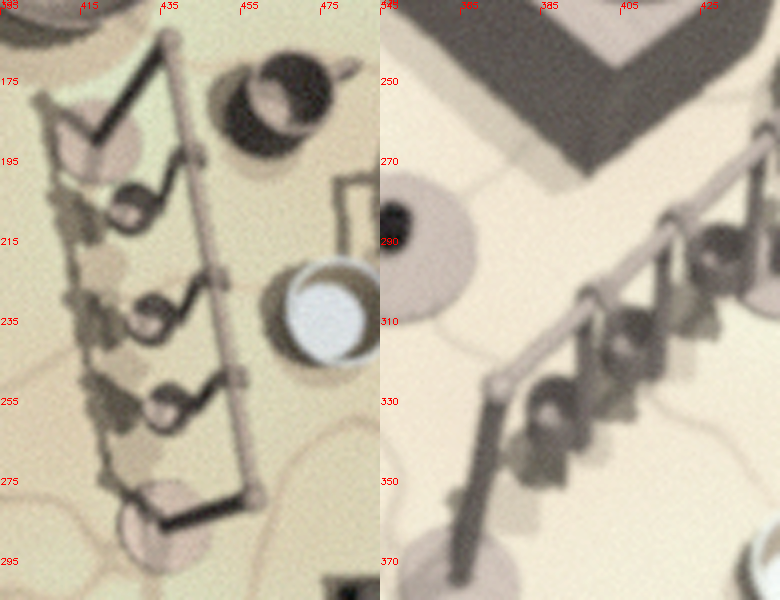

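Three ladles hang at rail tops of about (443,193), (449,224) and (454,248) in the top view. Lid knobs are at about (188,250), (291,252) and (368,249). The knob's pointer faces the robot, and the long tick is at about (222,182). Pot lips face the robot. I'll take enlarged crops of averaged frames for sub-pixel picks.

```bash
cat > h.py <<'E'
import cv2,numpy as np
from rig import arm
np.set_printoptions(precision=4,suppress=True)
C={n:arm.get_calibration(n) for n in("top","side")}
def rays(n,px):
    c=C[n];p=cv2.undistortPoints(np.float64(px).reshape(-1,1,2),c["intrinsics"],np.array([c["k1"],0,0,0.]))[:,0]
    T=c["cam_to_world"];d=np.c_[p,np.ones(len(p))]@T[:3,:3].T
    return T[:3,3],d/np.linalg.norm(d,axis=1)[:,None]
def plane(n,px,z):
    o,d=rays(n,px);return o+d*((z-o[2])/d[:,2])[:,None]
def tri(pt,ps):
    out=[]
    for a,b in zip(np.reshape(pt,(-1,2)),np.reshape(ps,(-1,2))):
        A=0;B=0;R=[]
        for n,p in(("top",a),("side",b)):
            o,d=rays(n,[p]);M=np.eye(3)-np.outer(d[0],d[0]);A=A+M;B=B+M@o;R.append((M,o))
        x=np.linalg.solve(A,B);out.append(np.r_[x,max(np.linalg.norm(M@(x-o)) for M,o in R)])
    return np.array(out)
def proj(n,P):
    c=C[n];W=np.linalg.inv(c["cam_to_world"]);r,_=cv2.Rodrigues(W[:3,:3])
    return cv2.projectPoints(np.float64(P).reshape(-1,3),r,W[:3,3],c["intrinsics"],np.array([c["k1"],0,0,0.]))[0][:,0]
def avg(n,k=4): return np.mean([arm.snapshot(n)[:,:,::-1].astype(float) for _ in range(k)],0).astype(np.uint8)
def crop(im,x,y,w,h,f):
    o=cv2.resize(im[y:y+h,x:x+w],None,fx=f,fy=f,interpolation=cv2.INTER_CUBIC)
    o=cv2.convertScaleAbs(o,alpha=1.5,beta=10)
    for i in range(0,w,5):
        cv2.line(o,(int((i+.5)*f),0),(int((i+.5)*f),4 if (x+i)%10 else 9),(0,0,255),1)
        if (x+i)%10==0: cv2.putText(o,str(x+i),(i*f,19),0,.32,(0,0,255),1)
    for j in range(0,h,5):
        cv2.line(o,(0,int((j+.5)*f)),(4 if (y+j)%10 else 9,int((j+.5)*f)),(0,0,255),1)
        if (y+j)%10==0: cv2.putText(o,str(y+j),(11,int((j+.5)*f)+4),0,.32,(0,0,255),1)
    return o
def circ(P):
    A=np.c_[2*P[:,:2],np.ones(len(P))];s=np.linalg.lstsq(A,(P[:,:2]**2).sum(1),rcond=None)[0]
    return s[:2],np.sqrt(s[2]+s[:2]@s[:2])
E
python3 - <<'E'
from h import *
t=avg("top");s=avg("side");cv2.imwrite("pics/t1.png",t);cv2.imwrite("pics/s1.png",s)
r=lambda a,b:np.vstack([np.hstack(a),np.hstack(b)])
cv2.imwrite("pics/d1.png",r([crop(t,243,149,56,42,7),crop(t,331,145,56,42,7)],[crop(s,313,139,56,42,7),crop(s,378,189,56,42,7)]))
cv2.imwrite("pics/d2.png",r([crop(t,210,160,48,34,8),crop(s,292,123,48,34,8)],[crop(t,432,185,48,34,8),crop(t,432,217,48,34,8)]))
# lid knobs: dark blobs
for n,im,cs in(("top",t,[(188,250),(291,252),(368,249)]),("side",s,[(235,167),(292,231),(347,286)])):
    for x,y in cs:
        g=255-cv2.cvtColor(im,6).astype(float)[y-10:y+11,x-10:x+11];w=np.clip(g-170,0,None);m=np.uint8(w>0)
        k,l,st,ce=cv2.connectedComponentsWithStats(m);j=1+np.argmax(st[1:,4]);print(n,x,y,st[j],ce[j]-10+[x,y])
E
```

```text
top 188 250 [ 5  5 11 11 89] [188.4157 249.8764]
top 291 252 [ 5  5 10 10 73] [290.3425 251.6575]
top 368 249 [ 5  5 11 10 79] [368.     248.4177]
side 235 167 [ 6  4  9 12 88] [234.8295 166.4318]
side 292 231 [  5   4  10  13 107] [291.5421 230.7757]
side 347 286 [  6   4  10  14 118] [347.4661 286.4322]
```

View pics/d1.png

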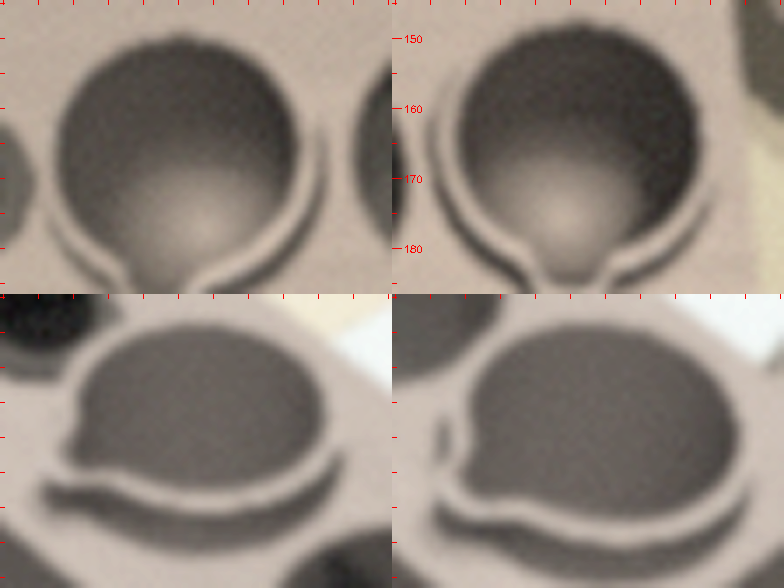

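View pics/d2.png

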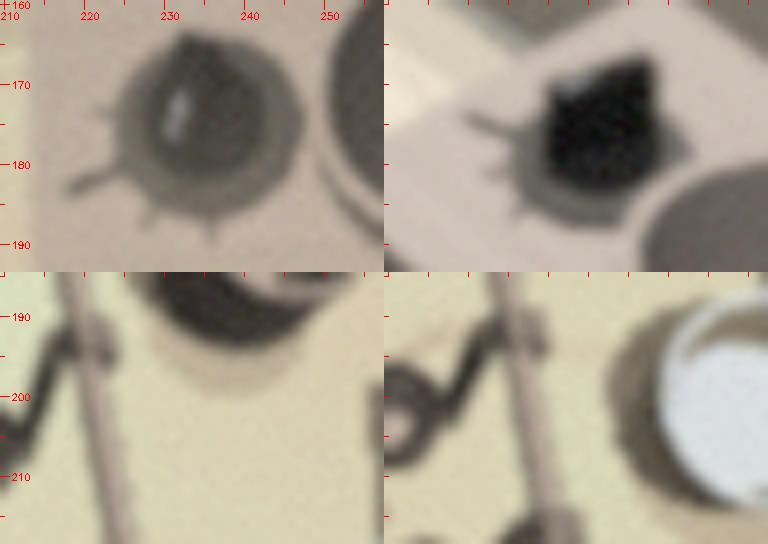

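Pot mouths, ticks and hooks are clear: ticks at about (236,188.5), (228,187), (221,182) and (222.5,173) top px, pointer line about (232,171)→(230.7,177). Computing the positions.

```bash
cat >> h.py <<'E'
def comp(m,x,y):
    k,l,st,ce=cv2.connectedComponentsWithStats(m);d=np.hypot(*(ce-[x,y]).T);d[0]=99;d[st[:,4]<40]=99;j=np.argmin(d);return np.uint8(l==j)
def up(im,x,y,w,f=4): # roi enlarged; returns roi
    return cv2.resize(im[y-w:y+w+1,x-w:x+w+1],None,fx=f,fy=f,interpolation=cv2.INTER_CUBIC)
def contour(n,roi_mask,x,y,w,z,f=4,hull=False):
    c=max(cv2.findContours(roi_mask,cv2.RETR_EXTERNAL,cv2.CHAIN_APPROX_NONE)[0],key=cv2.contourArea)
    if hull: c=cv2.convexHull(c)
    p=(c[:,0]+.5)/f-.5+[x-w,y-w];return plane(n,p,z)
def rfit(P,tol=.0025):
    k=np.ones(len(P),bool)
    for _ in range(15):
        c,r=circ(P[k]);e=np.hypot(*(P[:,:2]-c).T)-r;k=abs(e)<max(tol,1.5*np.median(abs(e)))
    return c,r,P[:,:2]-c,e,k
def lid(n,im,x,y):
    w=32;R=cv2.GaussianBlur(up(im,x,y,w),(0,0),3);b=cv2.cvtColor(R,cv2.COLOR_BGR2LAB)[:,:,2]
    m=cv2.threshold(b,0,255,cv2.THRESH_BINARY_INV+cv2.THRESH_OTSU)[1];yy,xx=np.mgrid[:m.shape[0],:m.shape[1]]
    m[np.hypot(xx-130,yy-130)<30]=255   # knob area belongs to the lid
    P=contour(n,comp(m,130,130),x,y,w,.010);c,r,v,e,k=rfit(P);a=np.degrees(np.arctan2(v[:,1],v[:,0]));q=v[e<-.008];s=q.mean(0) if len(q) else np.zeros(2)
    return c,r,np.degrees(np.arctan2(s[1],s[0])),len(q),k.mean()
E
cat > m.py <<'E'
from h import *
t=cv2.imread("pics/t1.png");s=cv2.imread("pics/s1.png")
print("knobs",tri([(188.4,249.9),(290.3,251.7),(368,248.4)],[(234.8,166.4),(291.5,230.8),(347.5,286.4)]))
for n,im,cs in(("top",t,[(188,250),(291,252),(368,249)]),("side",s,[(235,172),(292,236),(347,291)])):
    for x,y in cs: print("lid",n,*lid(n,im,x,y))
for n,im,cs in(("top",t,[(268,171),(357,166)]),("side",s,[(341,157),(408,208)])):
    for x,y in cs:
        w=32;R=cv2.GaussianBlur(cv2.cvtColor(up(im,x,y,w),6),(0,0),2)
        T=(np.percentile(R,10)+np.percentile(R,85))/2;P=contour(n,comp(np.uint8(R<T),130,130),x,y,w,.150,hull=False)
        c,r,v,e,k=rfit(P);q=v[e>.007];l=q.mean(0) if len(q) else np.zeros(2);print("pot",n,c,r,k.mean(),"lip",np.degrees(np.arctan2(-l[1],-l[0])),len(q),"T",T)
tk=plane("top",[(236,188.5),(228,187),(219.5,182.5),(222.5,173)],.125);print("ticks",tk)
print("skirt",plane("top",[(236,175.5)],.132),"pointer",plane("top",[(232,171),(230.8,177)],.169))
print("hooks",plane("top",[(442.9,192),(449.2,223.2),(454,248.5)],.235),"rail ends",plane("top",[(437,163),(458,278)],.235))
print("hooks tri",tri([(442.9,192),(449.2,223.2),(454,248.5)],[(438,262),(418,283),(397.5,303)]))
print("warmer corners", plane("top",[(214,149.5),(378,139.5),(384,195.5),(214.5,206)],.125))
E
python3 m.py
```

```text
knobs [[ 0.4556  0.3847  0.0239  0.0012]
 [ 0.4476  0.0774  0.0229  0.001 ]
 [ 0.4556 -0.1539  0.0222  0.0011]]
lid top [0.454  0.3835] 0.05546327529445604 -8.045121767876566 66 0.8309278350515464
lid top [0.4461 0.0767] 0.05724149275107807 144.0181188491145 63 0.8488372093023255
lid top [ 0.4533 -0.1537] 0.05730410475496576 123.37611304071943 57 0.8522954091816367
lid side [0.4544 0.3793] 0.05804756065106854 -7.221564176877413 53 0.7484143763213531
lid side [0.4454 0.0729] 0.05725265903249418 143.59179499406855 70 0.8144144144144144
lid side [ 0.4532 -0.1578] 0.05640570923236576 124.23118717687565 92 0.828393135725429
pot top [0.657  0.1317] 0.048615920279539766 0.6680851063829787 lip -8.008445489553008 33 T 79.0
pot top [ 0.6719 -0.1178] 0.0485014158364844 0.75177304964539 lip -180.0 0 T 78.0
pot side [0.6575 0.1292] 0.04702900250584954 0.8603351955307262 lip -5.058970283722083 32 T 84.0
pot side [ 0.672  -0.1203] 0.04812496377128956 0.863080684596577 lip -4.563448837236745 38 T 90.0
ticks [[0.613  0.2246 0.125 ]
 [0.6178 0.2476 0.125 ]
 [0.6315 0.2725 0.125 ]
 [0.6597 0.265  0.125 ]]
skirt [[0.6492 0.2243 0.132 ]] pointer [[0.6497 0.2279 0.169 ]
 [0.6325 0.2306 0.169 ]]
hooks [[ 0.5643 -0.3285  0.235 ]
 [ 0.4827 -0.3396  0.235 ]
 [ 0.418  -0.3478  0.235 ]] rail ends [[ 0.6424 -0.318   0.235 ]
 [ 0.3443 -0.3535  0.235 ]]
hooks tri [[ 0.5585 -0.3249  0.235   0.0064]
 [ 0.4803 -0.3377  0.2377  0.002 ]
 [ 0.4159 -0.3467  0.2344  0.0025]]
warmer corners [[ 0.7316  0.2928  0.125 ]
 [ 0.7553 -0.1812  0.125 ]
 [ 0.5877 -0.1924  0.125 ]
 [ 0.5627  0.2841  0.125 ]]
```

Sizes, heights and spacings agree: lids r≈57 mm, warmer 475 mm long, rail 300 mm, pot pitch 250 mm, ticks 0.6 rad apart. Turning the thermostat first.

```bash
cat >> h.py <<'E'
def R(a):
    a=np.radians(a);y=np.array([np.cos(a),np.sin(a),0]);z=np.array([0,0,-1.]);return np.c_[np.cross(y,z),y,z]
def pick(pairs):
    "pairs of (pos,yaw): yaw or yaw+180 for all, whichever keeps the last joint nearest its middle"
    best=None
    for f in(0,180,-180):
        js=[arm.solve_ik(p,R(a+f)) for p,a in pairs]
        if any(j is None for j in js): continue
        s=max(abs(j[5]) for j in js)
        if best is None or s<best[0]: best=(s,f)
    return best
E
python3 - <<'E'
from h import *
for n,p in(("top",[(266,194.3),(356.3,189)]),): print("lip",plane(n,p,.15))
ax=np.array([.650,.2232]);a0,a1=171+90,110.6+90
s,f=pick([((*ax,.2),a0),((*ax,.143),a0),((*ax,.143),a1)]);print(s,f);a0+=f;a1+=f
ladle=np.array([.4815,-.3385]);print(pick([((*ladle,.19),96.8),((*ladle,.31),96.8),((.60,-.115,.31),-5),((.60,.135,.31),-6)]))
arm.move_to([*ax,.26],R(a0));arm.grip(.032);arm.move_l([*ax,.1435],R(a0),.08);print(arm.current_force(),arm.current_t())
arm.grip(.005);print("w",arm.current_width(),arm.current_force(),arm.current_torque())
for a in np.linspace(a0,a1,5)[1:]: arm.move_l([*ax,.1435],R(a),.05);print(arm.current_force())
arm.grip(.032);arm.move_l([*ax,.26],None,.15);arm.move_joints([59.559,28.281,77.091,0,74.628,-5.472])
t=avg("top");cv2.imwrite("pics/t2.png",t);s=avg("side")
cv2.imwrite("pics/d3.png",np.hstack([crop(t,210,160,48,34,8),crop(s,292,123,48,34,8)]));print(arm.current_t())
E
```

```text
lip [[ 0.5875  0.1354  0.15  ]
 [ 0.5998 -0.1134  0.15  ]]
67.02336645104803 180
(np.float64(137.71944201779885), 0)
[0.0919 0.1993 0.1751] 4.9917
w 0.014057055947209265 [ 2.8639 14.8583 -2.374 ] [ 2.8022 -0.2576  0.014 ]
[ 3.263  20.2384 -3.9899]
[ 5.3032 24.7887 -6.8884]
[  9.981   29.792  -10.5221]
[ 14.8642  31.2435 -13.3267]
10.7667
```

View pics/d3.png

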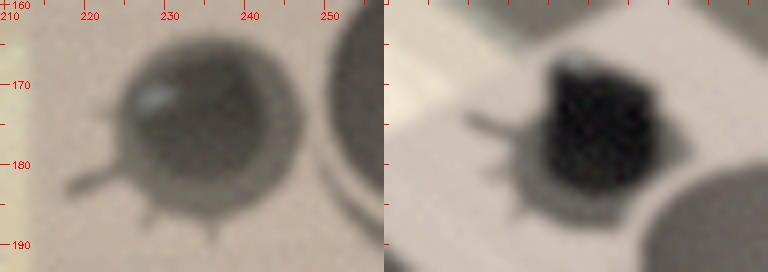

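The grip bar measured 14 mm across and the pointer now lies toward the long tick. The side force while gripping says true y is slightly larger than my average, so the top view's y is better. Ladles next.

```bash
cat >> h.py <<'E'
def ladle(xy,pot,yaw,ra=96.8):
    u=np.array([np.cos(np.radians(yaw)),np.sin(np.radians(yaw))]);g=np.array(pot)-.053*u
    s,f=pick([((*xy,.191),ra),((*xy,.32),ra),((*g,.32),yaw),((*g,.165),yaw)]);ra+=f;yaw+=f;print("j6",s)
    arm.grip(.06);arm.move_to([*xy,.32],R(ra));arm.move_l([*xy,.191],None,.12);print(arm.current_force())
    arm.grip(.01);print("w",arm.current_width(),arm.current_force(),arm.current_ee_pos())
    arm.move_l([*xy,.32],None,.12);print("lifted w",arm.current_width(),arm.current_force())
    arm.move_l([*g,.32],R(yaw),.2);F0=np.array(arm.current_force());arm.move_l([*g,.185],None,.1)
    for z in np.arange(.182,.160,-.002):
        arm.move_l([*g,z],None,.03);F=np.array(arm.current_force())-F0
        if np.linalg.norm(F)>5: break
    print("z",z,"F",F,"w",arm.current_width());arm.grip(.045);arm.move_l([*g,.32],None,.12);print(arm.current_t())
E
python3 - <<'E'
from h import *
ladle([.482,-.339],[.6572,.132],-4.5)
arm.move_joints([59.559,28.281,77.091,0,74.628,-5.472])
t=avg("top");cv2.imwrite("pics/t3.png",t);s=avg("side");cv2.imwrite("pics/s3.png",s)
cv2.imwrite("pics/d4.png",np.vstack([np.hstack([crop(t,235,135,66,60,6),crop(s,303,109,66,60,6)]),np.hstack([crop(t,400,180,66,40,6),crop(s,385,245,66,40,6)])]))
E
```

```text
j6 137.72435958406442
[-0.8806 -0.2244  0.4673]
w 0.021422027545361603 [ 1.1094 -0.0405 -0.2569] [ 0.482 -0.339  0.191]
lifted w 0.021788972744076242 [-0.0165 -0.5416 -1.2468]
z 0.16199999999999998 F [ 1.4507  0.1624 -0.1093] w 0.021911867671237494
26.6333
```

View pics/d4.png

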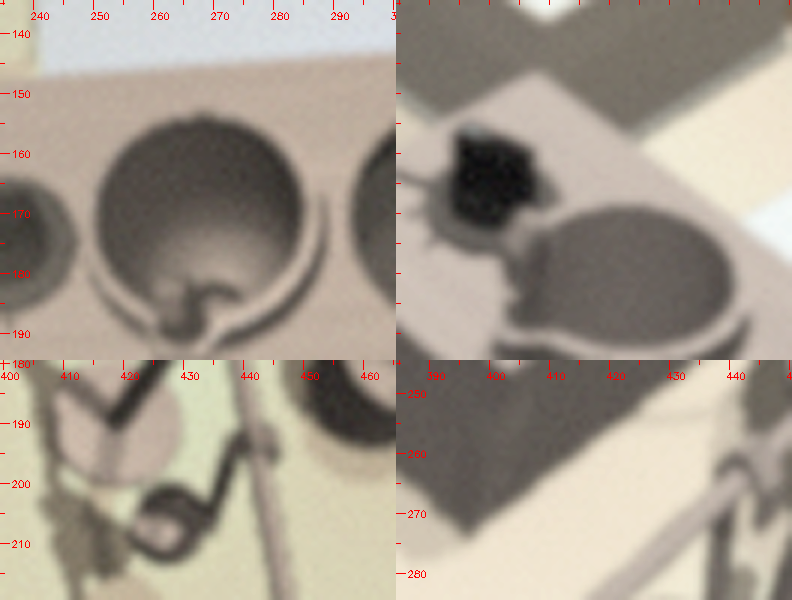

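The ladle stands at the lip of the left pot: hook at about (266,184) in the top view and (325,147) in the side view. I'll check its height by projection.

```bash
python3 - <<'E'
from h import *
u=np.array([np.cos(np.radians(-4.5)),np.sin(np.radians(-4.5))])
for dz in(0,.01,.02):
    P=[np.r_[np.array([.6572,.132])+x*u,.046+z+dz] for x,z in((-.044,.17),(-.062,.17),(-.062,.13),(-.044,.11))]
    print(dz,proj("top",P).round(1).tolist(),proj("side",P).round(1).tolist())
t0=cv2.imread("pics/t1.png").astype(int);t=cv2.imread("pics/t3.png").astype(int);s0=cv2.imread("pics/s1.png").astype(int);s=cv2.imread("pics/s3.png").astype(int)
for a,b,x,y in((t0,t,250,170),(s0,s,312,135)):
    d=abs(a-b).sum(2)[y:y+35,x:x+40]
    m=cv2.medianBlur(np.uint8(d>45)*255,3)
    print(x,y);print("\n".join(f"{y+i} "+"".join(".#"[v>0] for v in r) for i,r in enumerate(m)))
E
```

```text
0 [[262.7, 177.7], [262.0, 184.3], [264.2, 188.8], [265.8, 184.6]] [[328.0, 141.4], [322.3, 143.8], [322.0, 155.2], [327.4, 158.3]]
0.01 [[262.2, 176.5], [261.5, 183.1], [263.7, 187.7], [265.3, 183.5]] [[328.1, 138.4], [322.4, 140.9], [322.0, 152.4], [327.5, 155.5]]
0.02 [[261.6, 175.3], [260.9, 181.9], [263.1, 186.6], [264.8, 182.4]] [[328.2, 135.5], [322.4, 137.9], [322.1, 149.5], [327.6, 152.7]]
250 170Traceback (most recent call last):
  File "<stdin>", line 10, in <module>
  File "<stdin>", line 10, in <genexpr>
  File "<stdin>", line 10, in <genexpr>
TypeError: string indices must be integers, not 'numpy.bool'
```

```bash
python3 - <<'E'
from h import *
t0=cv2.imread("pics/t1.png").astype(int);t=cv2.imread("pics/t3.png").astype(int);s0=cv2.imread("pics/s1.png").astype(int);s=cv2.imread("pics/s3.png").astype(int)
for a,b,x,y in((t0,t,250,170),(s0,s,312,135)):
    d=abs(a-b).sum(2)[y:y+28,x:x+30]
    print(x,y);print("\n".join(f"{y+i} "+"".join(".+#"[int(v>35)+int(v>80)] for v in r) for i,r in enumerate(d)))
E
```

```text
250 170
170 ..............................
171 ..............................
172 ..............................
173 ..............................
174 ..............................
175 ..............................
176 ..............................
177 ..............................
178 ..............................
179 ..............................
180 ..............................
181 ................+..++++.......
182 ...........++...+++####++.....
183 ...........++...#########+....
184 ...............+#########+....
185 ...............+###+..+++.....
186 ...............+##+...........
187 ...............+##+.+.........
188 ...............++#+...........
189 ...............++++...........
190 ...........++++++++...........
191 ...........+++++..............
192 .............++++.............
193 .............++++.............
194 .............++++.............
195 ...............+..............
196 ..............................
197 ..............................
312 135
135 ..++..........................
136 ..............................
137 ..............................
[... 175 characters left out ...]

143 ...........+##+...............
144 ..........+###+...............
145 .........+###+................
146 .........+++..++..............
147 .........++.+###..............
148 ...........+###+..............
149 ...........+##+...............
150 ..........+###+...............
151 ........+####+................
152 ........+####+................
153 ........####+.................
154 ........+###+.................
155 ........+###+.................
156 .........###+.................
157 .........+##+.................
158 .........+++..................
159 .........+++..................
160 ........++++..................
161 ........+++...................
162 ........++++..................
```

The hook top height matches a ladle standing on the floor (side top rows 143–146, predicted 141–144). Now the second ladle.

```bash
python3 - <<'E'
from h import *
ladle([.418,-.3467],[.672,-.1175],-4)
arm.move_joints([59.559,28.281,77.091,0,74.628,-5.472])
t=avg("top");cv2.imwrite("pics/t4.png",t);s=avg("side");cv2.imwrite("pics/s4.png",s)
cv2.imwrite("pics/d5.png",np.vstack([np.hstack([crop(t,323,130,66,60,6),crop(s,368,169,66,60,6)])]))
t0=cv2.imread("pics/t1.png").astype(int);s0=cv2.imread("pics/s1.png").astype(int)
u=np.array([np.cos(np.radians(-4)),np.sin(np.radians(-4))])
P=[np.r_[np.array([.672,-.1175])+x*u,.046+z] for x,z in((-.044,.17),(-.062,.17),(-.062,.13),(-.044,.11))]
print(proj("top",P).round(1).tolist(),proj("side",P).round(1).tolist())
for a,b,x,y in((s0,s.astype(int),380,180),):
    d=abs(a-b).sum(2)[y:y+34,x:x+30]
    print(x,y);print("\n".join(f"{y+i} "+"".join(".+#"[int(v>35)+int(v>80)] for v in r) for i,r in enumerate(d)))
for n,im,cs in(("top",t,[(188,250),(291,252),(368,249)]),("side",s,[(235,172),(292,236),(347,291)])):
    for x,y in cs: print("lid",n,*lid(n,im,x,y))
E
```

```text
j6 142.7738899296196
[ 0.3904 -0.2756 -0.4952]
w 0.02120976979368627 [ 0.17   -0.8286  0.9191] [ 0.418  -0.3467  0.191 ]
lifted w 0.021641588630782294 [ 0.0447  0.1889 -0.5822]
z 0.16199999999999998 F [ 0.571  -0.4383  1.1463] w 0.021807626069785622
44.2167
[[358.1, 171.2], [357.8, 177.8], [356.8, 182.5], [356.6, 178.5]] [[396.9, 194.9], [391.0, 197.8], [389.0, 208.9], [393.8, 211.4]]
380 180
180 ..............................
181 ..............................
182 ..............................
183 ..............................
184 ..............................
185 ..............................
186 ..............................
187 ..............................
188 ..............................
189 ..............................
190 ..............................
191 ..............................
192 ..............................
193 ..............................
194 ..............................
195 ..............................
196 ..............................
197 .............+................
198 ............+##+..............
199 ...........+###+..............
200 
[... 304 characters left out ...]
......
209 ......+###+...................
210 ......++#++...................
211 ......+##+....................
212 .....+###+....................
213 .....+##+.....................
lid top [0.4538 0.3835] 0.05543853166349882 -5.923381560502517 68 0.8264462809917356
lid top [0.403  0.0773] 0.055337293380646795 143.09109898650152 69 0.6903846153846154
lid top [ 0.4533 -0.1537] 0.05734590481060653 123.70143626154797 64 0.8454011741682974
lid side [0.4543 0.3791] 0.05782657633713013 -8.286500575757984 61 0.7824267782426778
lid side [0.4021 0.0732] 0.057361908281214534 143.28497295491184 69 0.740072202166065
lid side [ 0.4531 -0.1581] 0.056461638883225765 124.35317731608929 79 0.8197492163009404
```

View pics/d5.png

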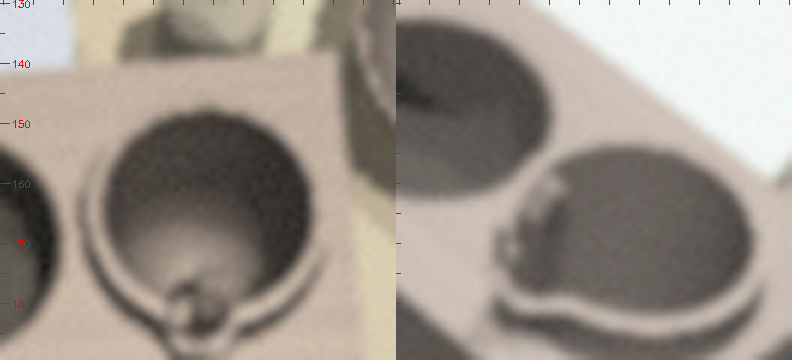

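The right ladle also stands at its lip: hook at top px (356,182) and side px (394,198). Lid 1 has been knocked to (0.403, 0.077). Re-measuring the pots, then placing that lid.

```bash
cat >> h.py <<'E'
def pots(t,s):
    for n,im,cs in(("top",t,[(268,171),(357,166)]),("side",s,[(341,157),(408,208)])):
        for x,y in cs:
            w=32;G=cv2.GaussianBlur(cv2.cvtColor(up(im,x,y,w),6),(0,0),2);T=(np.percentile(G,10)+np.percentile(G,85))/2
            c,r,v,e,k=rfit(contour(n,comp(np.uint8(G<T),130,130),x,y,w,.150));print("pot",n,c,r,k.mean())
def lidmove(xy,slot,pot,yaw):
    b=yaw+90;a=b-(yaw+180-slot);s,f=pick([((*xy,.10),a),((*xy,.014),a),((*pot,.30),b),((*pot,.158),b)]);a+=f;b+=f;print("j6",s)
    arm.grip(.06);arm.move_to([*xy,.10],R(a));arm.move_l([*xy,.014],None,.08);arm.grip(.015);print("w",arm.current_width(),arm.current_force())
    arm.move_l([*xy,.31],None,.15);print("held w",arm.current_width());arm.move_l([*pot,.31],R(b),.2);arm.sleep(.3);F0=np.array(arm.current_force())
    arm.move_l([*pot,.172],None,.1)
    for z in np.arange(.170,.1535,-.0015):
        arm.move_l([*pot,z],None,.03);F=np.array(arm.current_force())-F0
        print(round(z,4),F)
        if F[2]>8: break
    return F0,b,z
E
python3 - <<'E'
from h import *
pots(cv2.imread("pics/t4.png"),cv2.imread("pics/s4.png"))
lidmove([.4027,.077],143.2,[.6573,.132],-4.5);print(arm.current_t())
E
```

```text
pot top [0.6571 0.1317] 0.04861556581063402 0.5977011494252874
pot top [ 0.672  -0.1178] 0.048411337697686706 0.6304347826086957
pot side [0.6722 0.1664] 0.08091683614114768 0.568561872909699
pot side [ 0.6726 -0.1209] 0.04765920439115863 0.7364705882352941
j6 79.2450887014297
w 0.025098626052725524 [ 0.2906 -0.445   1.9225]
held w 0.025026184566591583
0.17 [-0.0494 -1.6054 -1.2752]
0.1685 [ 0.0399 -0.6511  0.9293]
0.167 [ 1.1306  0.2123 -0.4913]
0.1655 [ 0.5898  0.045  -0.7116]
0.164 [ 1.052  -1.0959 -0.3409]
0.1625 [ 0.7542 -0.8891 -0.4355]
0.161 [-0.1217  0.5031  0.8795]
0.1595 [-0.8436 -1.1628  0.4619]
0.158 [ 0.8699 -0.5986  1.0367]
0.1565 [-5.4807 -0.6799 18.1069]
59.4417
```

The lid entered freely and bottomed at the predicted height (contact at 0.1565 against 0.158). Releasing and placing the other one.

```bash
cat >> h.py <<'E'
HOME=[59.559,28.281,77.091,0,74.628,-5.472]
def release(pot):
    arm.move_l([*pot,.158],None,.03);arm.grip(.05);arm.move_l([*pot,.31],None,.12)
E
python3 - <<'E'
from h import *
release([.6573,.132]);arm.move_joints(HOME);arm.sleep(.3)
t=avg("top");s=avg("side")
a=lid("top",t,368,249);b=lid("side",s,347,291);print(a,b)
x=[(a[0][0]+b[0][0])/2,a[0][1]];assert abs(a[0]-[.4533,-.1537]).max()<.004
p=[.6722,-.1178];r=lidmove(x,(a[2]+b[2])/2,p,-4)
if r[2]<.161: release(p);arm.move_joints(HOME)
print(arm.current_t());arm.sleep(.3)
t=avg("top");cv2.imwrite("pics/t5.png",t);s=avg("side");cv2.imwrite("pics/s5.png",s)
cv2.imwrite("pics/d6.png",np.vstack([np.hstack([crop(t,235,135,66,60,6),crop(t,323,130,66,60,6)]),np.hstack([crop(s,310,125,66,40,6),crop(s,368,174,66,40,6)])]))
E
```

```text
(array([ 0.4533, -0.1538]), np.float64(0.057401177084518314), np.float64(124.11369819217582), 57, np.float64(0.8585461689587426)) (array([ 0.4532, -0.158 ]), np.float64(0.056519771689813175), np.float64(123.42701285676235), 81, np.float64(0.8243021346469622))
j6 100.9500966431945
w 0.025297224108539598 [-0.1394 -0.2873  1.6093]
held w 0.025364119593783388
0.17 [-0.3054 -0.5882  1.737 ]
0.1685 [-0.3997 -0.7964  1.32  ]
0.167 [-0.1169 -1.0888  0.4343]
0.1655 [ 0.1887 -0.726   0.5473]
0.164 [-0.2773  0.4666  0.2386]
0.1625 [-0.4262 -0.5539  0.2728]
0.161 [ 0.0372 -1.0591  0.7008]
0.1595 [-0.3385 -0.9797  1.2365]
0.158 [-0.1166 -0.4676  2.1605]
0.1565 [-6.6614 -0.0263 19.9237]
82.175
```

View pics/d6.png

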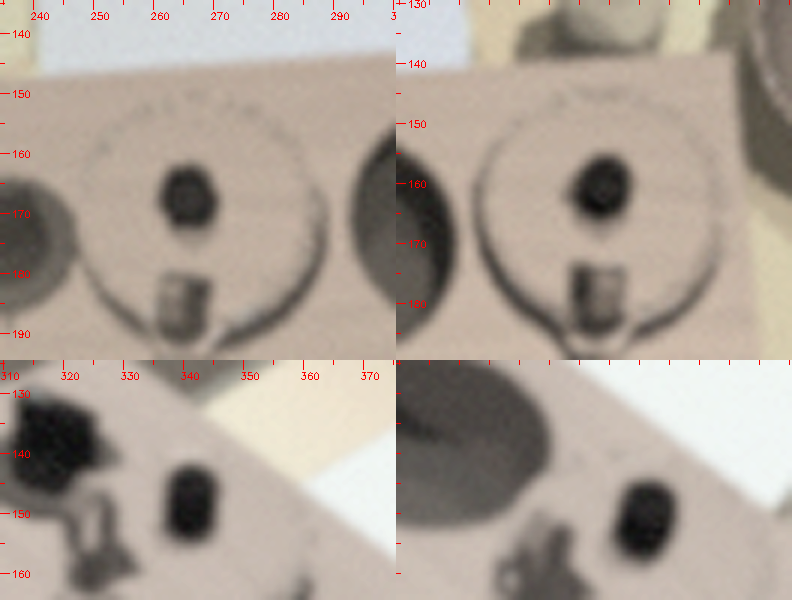

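Both lids lie flat with slots at the lips (top px about (264,185) and (356,180)) and the handles coming up through them. Last, a numeric check of the thermostat pointer.

```bash
python3 - <<'E'
from h import *
for f in("t1","t2","t5"):
    g=cv2.cvtColor(cv2.imread(f"pics/{f}.png"),6).astype(float)[165:182,225:241]
    G=cv2.resize(g,None,fx=4,fy=4,interpolation=cv2.INTER_CUBIC);bg=cv2.medianBlur(G.astype(np.uint8),41).astype(float)
    D=G-bg;yy,xx=np.mgrid[:G.shape[0],:G.shape[1]];m=(D>18)&(np.hypot(xx-32,yy-34)<24);k,l,st,ce=cv2.connectedComponentsWithStats(np.uint8(m))
    j=1+np.argmax(st[1:,4]);q=np.argwhere(l==j)[:,::-1]
    P=plane("top",(q+.5)/4-.5+[225,165],.169)[:,:2];w=D[l==j];c=np.average(P,axis=0,weights=w);v=np.linalg.eigh(np.cov((P-c).T,aweights=w))[1][:,1]
    print(f,len(q),c,np.degrees(np.arctan2(v[1],v[0]))%180,[np.degrees(np.arctan2(*(c-a)[::-1])) for a in([.650,.2243],[.6515,.2258])])
E
```

```text
t1 142 [0.6422 0.2281] 169.15715248253468 [np.float64(153.92937704719748), np.float64(166.07784873521126)]
t2 28 [0.6477 0.2346] 102.42748672601701 [np.float64(102.54761799612017), np.float64(113.33704408535736)]
t5 33 [0.6477 0.2349] 89.62271636057618 [np.float64(102.221643144479), np.float64(112.68913262577787)]
```

```bash
python3 - <<'E'
from h import *
for f in("t1","t2","t3","t4","t5"):
    g=cv2.cvtColor(cv2.imread(f"pics/{f}.png"),6).astype(np.float32)[165:182,225:241]
    G=cv2.resize(g,None,fx=4,fy=4,interpolation=cv2.INTER_CUBIC);yy,xx=np.mgrid[:G.shape[0],:G.shape[1]]
    s=(28,38) if f=="t1" else (17,27);b=np.hypot(xx-s[0],yy-s[1])<16;b0=np.median(G[np.hypot(xx-38,yy-40)<14]);pk=G[b].max()
    for fr in(.5,.65):
        l=comp(np.uint8(b&(G>b0+fr*(pk-b0))),*s);q=np.argwhere(l)[:,::-1];P=plane("top",(q+.5)/4-.5+[225,165],.169)[:,:2];w=(G-b0)[l>0]
        c=np.average(P,axis=0,weights=w);ev,V=np.linalg.eigh(np.cov((P-c).T,aweights=w));v=V[:,1];print(f,fr,len(q),c,np.sqrt(ev),np.degrees(np.arctan2(v[1],v[0]))%180)
E
```

```text
t1 0.5 174 [0.6413 0.2286] [0.0016 0.0041] 167.4880144359263
t1 0.65 108 [0.6418 0.2285] [0.0012 0.0035] 167.86125488035293
t2 0.5 95 [0.6478 0.2369] [0.0015 0.0024] 107.23560131437965
t2 0.65 55 [0.6554 0.244 ] [0.0008 0.0035] 142.06016266584376
t3 0.5 94 [0.6476 0.2367] [0.0016 0.0022] 113.51445652993439
t3 0.65 55 [0.6553 0.2441] [0.0008 0.0035] 143.93974199086168
t4 0.5 97 [0.6476 0.237 ] [0.0015 0.0024] 115.09798861553976
t4 0.65 56 [0.6553 0.244 ] [0.0008 0.0036] 143.07481733803493
t5 0.5 88 [0.6476 0.2368] [0.0014 0.0024] 108.87193176011719
t5 0.65 49 [0.6552 0.2443] [0.0007 0.0032] 143.94060096207681
```

The pointer measures about 111°, against the long tick at 110.6°. Handing in.

```bash
python3 -c "
from rig import arm
print(arm.current_t(),arm.sign_off())"
```

```text
the job is handed in; nothing more can be done
82.875 None
```

The job is handed in at 82.9 s, though no verdict came back: both pots have a ladle at the lip and a lid seated with its slot over the handle, the third ladle was left on the rail, the thermostat pointer is at the long tick by camera, and the arm never went near the other things on the counter.

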